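# Pass a sample jar through the spring flap of the intake lane

## Robot

A 6-joint arm with a two-finger parallel gripper is mounted at the origin on a cart in front of the work surface, level with it; the furniture and walls round the work are solid. World frame = base frame: x ahead of the robot, y to its left, z up, the work surface at z = 0. Lengths are in m, angles in rad, forces in N, time in s.
With the tool pointing down it reaches from about 0.35 to 0.85 m from the base axis. Payload 8.1 kg.
Tool frame: the origin (TCP) lies midway between the tips of the shut fingers; the grasp point (between the pads) lies 19 mm behind it; z points along the fingers, y is the direction in which the jaws open and shut (so a half turn about z gives the same grasp; the last joint's range is limited). The gripper opens to 93 mm and grips with 3 to 60 N. Pads are 15 mm wide; open, the fingers measure 128 mm over their backs; the gripper's body (75 mm by 188 mm) begins 65 mm behind the grasp point.
Start: joints at [1.143, 0.13, 1.488, -0, 1.523, -0.085], TCP at [0.202, 0.565, 0.19] pointing down, gripper open.
Joint ranges: [-2.96, 2.96], [-0.89, 2.26], [0.02, 2.5], [-1.34, 4.48], [0, 2.73], [-2.66, 2.66]. Speed limits (rad/s): [2.39, 2.39, 2.79, 3.14, 3.14, 3.14].

## Interface

Orientations are given as a unit quaternion [x, y, z, w].
In Python, from cell import * gives the robot as it stands.
- The arm moves only by the tool arm_command, never from a script. Its argument "moves" is a list of rows, each a list of 3 entries, a list of its own where there are three numbers: the turn, a rotation vector about the tool's x, y, z in degrees, then the shift along the tool's x, y, z in m, then the closure, from 0 (fully open) to 1 (shut). In form: [[[wx, wy, wz], [tx, ty, tz], fingers], ...]. A call has exactly 10 rows; each row shifts and turns the commanded pose from where the row before left it, along the tool's axes as they then stand; what a row does not reach is not made up. A row lasts 1/12 s, in which the tool goes at most 41.7 mm and 7.16 degrees, less where a joint would pass 70% of its speed; a pose out of reach is approached as far as the arm can. A call is refused whole if a number of a shift passes 0.0417 or a number of a turn 7.16, either way. A call with a gripper value outside its range is refused whole. The fingers move at their own pace and stop on an object; "squeeze" is the grip in N (left out, the last holds). Time passes only in rows, so rows that do not move let the fingers close, or fill a call up. It gives the time, the measured TCP pose, the force and the opening at its end, in the units of the state.
- get_obs(): the state, without advancing time (a new reading comes with each control period).
- capture(name): name is "scene" or "top"; returns a dict with "img" (400x640x3 uint8, red, green, blue), "intrinsics" (3x3 intrinsics, pixels), "R" (3x3) and "t" (3): a world point X has camera coordinates R X + t. Camera axes: x right, y down, z forward; pixel columns grow to the right and rows downward; lengths in m; the calibration is good to about 2 mm. A picture is of the moment at which its call begins. There is no depth.
- finish_job(): hands the job in, once; it reports no verdict.
The state is a dict: "t": time; "joint_pos": joint angles; "qd": joint speeds; "joint_efforts": joint torques, N m; "eef_pos": TCP position; "tool_rot": TCP orientation; "wrist_force": force on the tool from outside, world axes, zero at the start; "wrist_torque": the same for the moment, N m; "finger_gap": finger opening in m.
Only numpy, scipy, OpenCV 4.12 (cv2) and the standard library are available. Lean on these libraries where they do the work, as an engineer would, in place of code of your own. Each camera call takes 0.05 s, during which the arm holds its last target. There are 200 camera calls.

## Task

Of the two sample jars standing nearest the metal intake lane, take the larger one, stand it in the lane's open entry and slide it along the lane's floor through the spring flap, far enough into the closed bay that the flap swings fully shut behind it. Let go and leave it standing upright in the bay; leave the smaller of the two jars where it stands.

Things in the scene. Friction and masses are not known exactly. Their poses are not given: they have to be found in the camera images.
- large_jar: the larger sample jar: white, round, screw cap, 47 mm in diameter and 60 mm tall (body to 48 mm, cap above it, the same width), loose on the worktop left of the lane (similar jars among the clutter further back are not meant). Origin at the centre of its underside, z up. 60 to 120 g.
- small_jar: the smaller sample jar, a bystander: white, round, screw cap, 33 mm in diameter and 44 mm tall, loose on the worktop. Origin at the centre of its underside.
- intake_lane: fixed open-topped guide, 92 mm wide, walls 26 mm high; jars stick out above. Origin on the worktop, mid-doorway; x points from the open entry into the bay, y left, z up. Floor 4 mm above the worktop. Entry: x -98 to 0 mm, clear width 60 mm (y -30 to 30), open at its end. Bay: x 0 to 149 mm, y -40 to 40, end wall closed (stops the large jar's centre at x 125 mm).
- flap (a joint): spring flap, rad: 0 shut across the doorway; opens only into the bay, to 1.55 (along its +y side); a weak spring shuts it (under 1.5 N at the jar). Steel, 3 mm thick, top 26 mm above the worktop; upright hinge pin at lane x 2.5, y 34 mm, sweep radius 67 mm: a large jar on the middle line is clear of it once its centre is past lane x 85 mm.

How it is judged:
On the way, in this order (a step that is already met when the one before it is completed fails the run):
1. the larger jar is low in the entry lane, before the flap, with its centre between the walls (x of large_jar in the frame of intake_lane between -0.13 and -0.015 m and y of large_jar in the frame of intake_lane between -0.02 and 0.02 m and z of large_jar in the frame of intake_lane below 0.018 m), for 0.1 s.
2. the larger jar stands low in the doorway and the flap is swung open by 0.6 rad or more (value of joint flap above 0.6 rad and x of large_jar in the frame of intake_lane between 0 and 0.07 m and y of large_jar in the frame of intake_lane between -0.03 and 0.02 m and z of large_jar in the frame of intake_lane below 0.018 m), for 0.03 s.
At the end, for the whole second after the job is handed in: the larger jar stands upright (within 0.15 rad) and at rest on the floor of the bay, its centre 65 to 135 mm past the doorway and within 25 mm of the middle line, and the flap is shut behind it (below 0.1 rad) (x of large_jar in the frame of intake_lane between 0.065 and 0.135 m and y of large_jar in the frame of intake_lane between -0.025 and 0.025 m and z of large_jar in the frame of intake_lane below 0.01 m and angle between large_jar's own z axis and vertical below 0.15 rad and linear speed of large_jar below 0.02 m/s and value of joint flap below 0.1 rad); the robot touches nothing.
It fails at once if the smaller jar is moved by more than 30 mm (distance of small_jar from where it was at the start of the episode above 0.03 m).
It also fails if it takes over 40 s, if anything falls off the work surface, if the arm or the gripper's body presses on something with over 40 N, if the wrist force passes 120 N, or if a joint passes its speed limit or range.

## Working session

There is one attempt and no reset: what is moved stays moved. The work goes in short steps, Python scripts to look and compute and a tool call to move; the robot and the scene stay as the last step left them, time stands still between calls to the robot, and variables do not carry over. Pictures are saved under pics/ and viewed, about 8 in all and at most 12, crops included, and the job is handed in when it is done.

Besides the shell and the picture viewer there is one more tool, called after "Call:" as name(argument=value, ...) on one line, values as JSON. arm_command: Moves the arm, as the interface text tells. Its arguments: {"type":"object","properties":{"moves":{"type":"array"},"squeeze":{"type":"number"}},"required":["moves"]}

```bash
mkdir -p pics; ls
python3 - <<'E'
from cell import *
import cv2,pickle
for n in("scene","top"):
    c=capture(n); pickle.dump(c,open(f'{n}0.pkl','wb')); cv2.imwrite(f'pics/{n}0.png',c['img'][...,::-1]); print(n,c['intrinsics'].tolist(),(-c['R'].T@c['t']).round(3),c['R'].round(2).tolist())
o=get_obs();print(o)
E
```

```text
pics
scene [[442.98068987108127, 0.0, 316.05395635504277], [0.0, 442.98068987108127, 196.8799265457765], [0.0, 0.0, 1.0]] [ 0.158 -0.242  0.658] [[0.82, -0.58, 0.01], [-0.41, -0.59, -0.69], [0.41, 0.56, -0.72]]
top [[372.9516252040859, 0.0, 323.12524174151423], [0.0, 372.9516252040859, 202.27316839042155], [0.0, 0.0, 1.0]] [0.462 0.266 0.886] [[-0.0, -1.0, 0.02], [-1.0, -0.0, -0.08], [0.08, -0.02, -1.0]]
{'t': 0.1, 'joint_pos': array([ 1.14259245e+00,  1.31097357e-01,  1.48915628e+00,  3.09637193e-06,
        1.52299546e+00, -8.54074842e-02]), 'qd': array([-0.00064531, -0.0037362 , -0.00347869,  0.00151992, -0.00077244,
       -0.00193764]), 'joint_efforts': array([ 1.32141118e-03, -5.61344790e+01, -4.93095303e+01,  7.71257398e-02,
        2.91438424e-02, -5.63642743e-05]), 'eef_pos': array([0.20142407, 0.56459098, 0.18889313]), 'tool_rot': array([ 1.70560241e-01,  9.85346902e-01, -8.00667961e-04, -2.11857445e-04]), 'wrist_force': array([-0.71216402, -0.29416609, -0.27118702]), 'wrist_torque': array([-0.0399014 ,  0.06125875,  0.03484201]), 'finger_gap': 0.09323135460307522}
```

View pics/scene0.png

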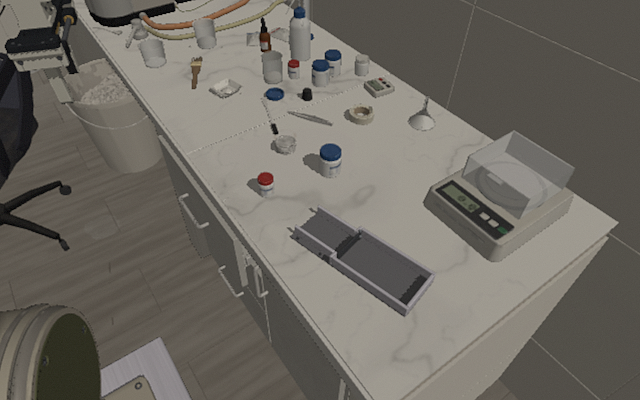

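View pics/top0.png

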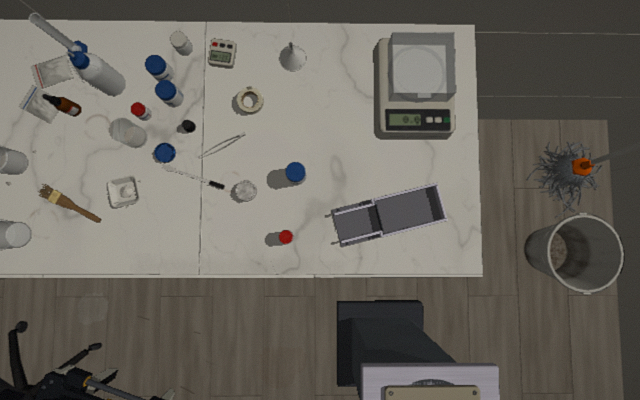

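The scene view shows the blue-capped large jar at (330,157), the red-capped small one at (265,183), and the lane from (305,225) to (420,290). In the top view, the large jar is at (295,172), the small one at (285,237), and the lane runs from its entry at (333,228) to the bay end at (443,205).

```bash
cat > h.py <<'E'
import numpy as np,cv2,pickle
def load(n): return pickle.load(open(n+'.pkl','rb'))
def ray(c,p,z):
    o=-c['R'].T@c['t']; d=c['R'].T@np.linalg.inv(c['intrinsics'])@np.array([p[0],p[1],1.])
    return o+d*(z-o[2])/d[2]
def proj(c,X):
    q=c['intrinsics']@(c['R']@np.array(X,float)+c['t']); return q[:2]/q[2]
def cap(c,hue,roi):
    h=cv2.cvtColor(c['img'],cv2.COLOR_RGB2HSV).astype(int)
    m=(np.abs((h[...,0]-hue+90)%180-90)<14)&(h[...,1]>110)&(h[...,2]>50)
    k=np.zeros_like(m);x0,y0,x1,y1=roi;k[y0:y1,x0:x1]=1
    n,_,st,ce=cv2.connectedComponentsWithStats((m&k).astype(np.uint8)); i=1+np.argmax(st[1:,4]); return st[i],ce[i]
E
python3 - <<'E'
from h import *
s,t=load('scene0'),load('top0')
for nm,hue,rs,rt,z in(("L",108,(305,130,355,190),(275,155,315,190),.06),("S",0,(250,165,280,200),(270,222,300,250),.044)):
    for c,r,n in((s,rs,'s'),(t,rt,'t')):
        st,ce=cap(c,hue,r); print(nm,n,st,ce.round(1),[ray(c,ce,zz)[:2].round(4) for zz in (z-.006,z)])
a=t['img'][175:255,320:455]; cv2.imwrite('pics/lt.png',cv2.resize(a[...,::-1],None,fx=5.5,fy=5.5,interpolation=cv2.INTER_CUBIC))
a=s['img'][195:320,280:445]; cv2.imwrite('pics/ls.png',cv2.resize(a[...,::-1],None,fx=4.5,fy=4.5,interpolation=cv2.INTER_CUBIC))
E
```

```text
L s [321 144  20  17 266] [330.4 151.9] [array([0.5981, 0.3139]), array([0.5938, 0.3084])]
L t [286 162  19  20 289] [294.9 171.5] [array([0.596 , 0.3121]), array([0.595 , 0.3117])]
S s [258 173  15  12 157] [265.  178.5] [array([0.4524, 0.3374]), array([0.4495, 0.3318])]
S t [279 230  14  14 150] [285.3 236.6] [array([0.4501, 0.334 ]), array([0.4502, 0.3335])]
```

View pics/lt.png

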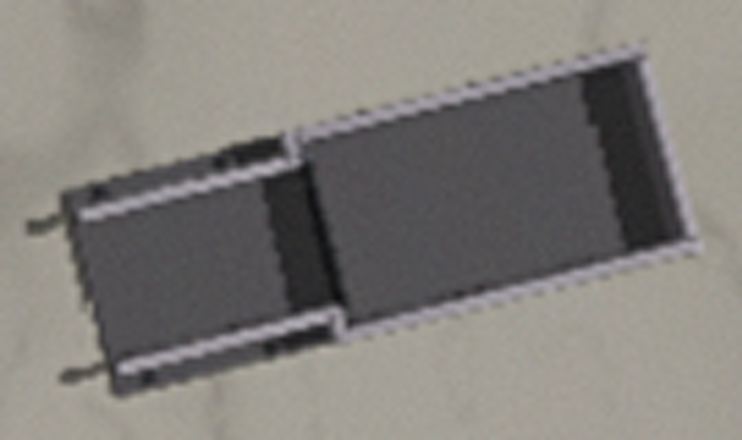

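View pics/ls.png

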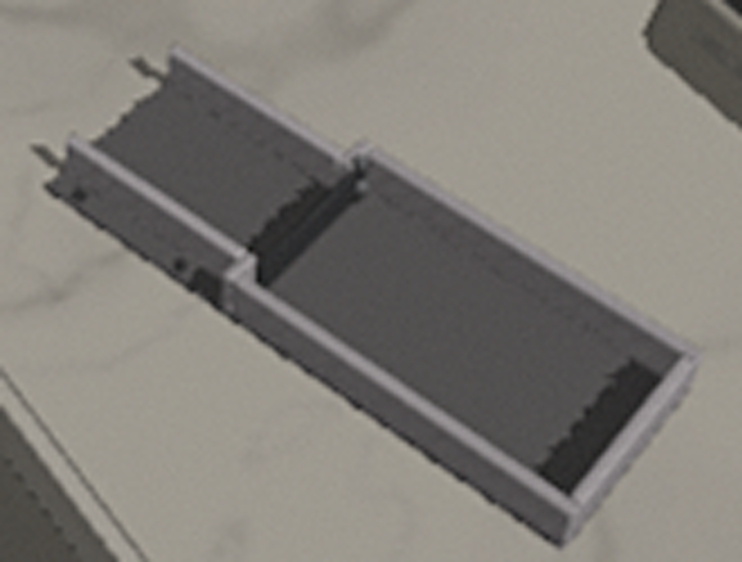

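The crops show the entry wall ends at top-crop (82,215) and (120,370), and the bay's outer far corners at (645,45) and (697,245). In the scene crop these are (175,48), (72,138), (692,358) and (570,512).

Run:
```python
from h import *
s,t=load('scene0'),load('top0')
T=[(82,215),(120,370),(290,135),(340,335),(645,45),(697,245)]
S=[(175,48),(72,138),(360,143),(232,285),(692,358),(570,512)]
names=['e+','e-','d+','d-','f+','f-']
for c,P,f,o in((t,T,5.5,(320,175)),(s,S,4.5,(280,195))):
    W=np.array([ray(c,((u+.5)/f-.5+o[0],(v+.5)/f-.5+o[1]),.026)[:2] for u,v in P])
    print(dict(zip(names,W.round(4).tolist())))
    m=[(W[i]+W[i+1])/2 for i in(0,2,4)]; d=m[2]-m[0]
    print('mids',np.round(m,4).tolist(),'len',np.linalg.norm(d).round(4),np.linalg.norm(m[1]-m[0]).round(4),'yaw',np.degrees(np.arctan2(d[1],d[0])).round(2),
     'walls',[np.degrees(np.arctan2(*(W[j]-W[i])[::-1])).round(2) for i,j in((2,4),(3,5))],'widths',[np.linalg.norm(W[i]-W[i+1]).round(4) for i in(0,2,4)])
```

```text
{'e+': [0.5024, 0.2219], 'e-': [0.4377, 0.2062], 'd+': [0.5363, 0.1339], 'd-': [0.4522, 0.1138], 'f+': [0.5748, -0.0178], 'f-': [0.4899, -0.0378]}
mids [[0.4701, 0.2141], [0.4942, 0.1239], [0.5323, -0.0278]] len 0.2497 0.0933 yaw -75.56 walls [np.float64(-75.74), np.float64(-76.04)] widths [np.float64(0.0666), np.float64(0.0865), np.float64(0.0873)]
{'e+': [0.5049, 0.2254], 'e-': [0.4405, 0.2085], 'd+': [0.5367, 0.1385], 'd-': [0.4504, 0.1111], 'f+': [0.5729, -0.0151], 'f-': [0.4901, -0.0363]}
mids [[0.4727, 0.2169], [0.4936, 0.1248], [0.5315, -0.0257]] len 0.2496 0.0945 yaw -76.37 walls [np.float64(-76.73), np.float64(-74.95)] widths [np.float64(0.0666), np.float64(0.0905), np.float64(0.0855)]
```

Call:
arm_command(moves=[[[0,0,-6.74],[0,0,0],0],[[0,0,-6.74],[0,0,0],0],[[0,0,-6.74],[0,0,0],0],[[0,0,-6.74],[0,0,0],0],[[0,0,-6.74],[0,0,0],0],[[0,0,0],[0,0,0],0],[[0,0,0],[-0.02,-0.02,0],0.1],[[0,0,0],[-0.02,-0.02,0],0.1],[[0,0,0],[-0.02,-0.02,0],0.1],[[0,0,0],[-0.02,-0.02,0],0.1]])

```text
t: 0.93
eef_pos: [0.2993, 0.5061, 0.1895]
tool_rot: [-0.12, 0.993, -0.0, -0.0]
wrist_force: [0.3, -0.2, 0.2]
finger_gap: 0.084
```

Call:
arm_command(moves=[[[0,0,0],[-0.024,-0.026,0],0.2],[[0,0,0],[-0.024,-0.026,0],0.2],[[0,0,0],[-0.024,-0.026,0],0.2],[[0,0,0],[-0.024,-0.026,0],0.2],[[0,0,0],[-0.024,-0.026,0],0.2],[[0,0,0],[-0.024,-0.026,0],0.2],[[0,0,0],[-0.024,-0.026,0],0.2],[[0,0,0],[-0.024,-0.026,0],0.2],[[0,0,0],[-0.024,-0.026,0],0.2],[[0,0,0],[-0.024,-0.026,0],0.2]])

```text
t: 1.77
eef_pos: [0.5958, 0.3117, 0.1894]
tool_rot: [-0.12, 0.993, -0.0, -0.0]
wrist_force: [0.1, 0.6, 0.3]
finger_gap: 0.0744
```

```bash
cat >> h.py <<'E'
from scipy.spatial.transform import Rotation as Ro
OR=np.array([.495,.121]);XL=np.array([.2436,-.9699]);YL=np.array([.9699,.2436])
lane=lambda p:np.array([(np.array(p)[:2]-OR)@XL,(np.array(p)[:2]-OR)@YL]).round(4)
def st(goal):
    from cell import get_obs
    o=get_obs();R=Ro.from_quat(o['tool_rot']).as_matrix();g=np.array(goal)
    print(o['t'],'lane',lane(o['eef_pos']),o['eef_pos'].round(4),'gap',o['finger_gap'].__round__(4),'F',o['wrist_force'].round(1),'q',o['joint_pos'].round(2))
    print('axes y',R[:,1].round(4),'z',R[:,2].round(4),'to goal tool',(R.T@(g-o['eef_pos'])).round(4))
E
python3 -c "
from h import *
st([.596,.312,.03])"
```

```text
1.7667 lane [-0.1604  0.1442] [0.5958 0.3117 0.1894] gap 0.0744 F [0.1 0.6 0.3] q [ 0.41  0.33  1.26  0.    1.55 -1.41]
axes y [-2.384e-01  9.712e-01 -1.000e-04] z [-6.e-04 -2.e-04 -1.e+00] to goal tool [-0.0004  0.0002  0.1594]
```

Call:
arm_command(moves=[[[0,0,0],[0,0,0.02],0.2],[[0,0,0],[0,0,0.02],0.2],[[0,0,0],[0,0,0.02],0.2],[[0,0,0],[0,0,0.02],0.2],[[0,0,0],[0,0,0.02],0.2],[[0,0,0],[0,0,0.02],0.2],[[0,0,0],[0,0,0.015],0.2],[[0,0,0],[0,0,0.014],0.2],[[0,0,0],[0,0,0.01],0.2],[[0,0,0],[0,0,0],0.2]])

```text
t: 2.6
eef_pos: [0.593, 0.3123, 0.0279]
tool_rot: [-0.122, 0.993, -0.001, -0.002]
wrist_force: [0.0, -0.1, -0.2]
finger_gap: 0.0742
```

Call:
arm_command(moves=[[[0,0,0],[0,0,0],1],[[0,0,0],[0,0,0],1],[[0,0,0],[0,0,0],1],[[0,0,0],[0,0,0],1],[[0,0,0],[0,0,0],1],[[0,0,0],[0,0,0],1],[[0,0,0],[0,0,0],1],[[0,0,0],[0,0,0],1],[[0,0,0],[0,0,0],1],[[0,0,0],[0,0,0],1]], squeeze=15)

```text
t: 3.43
eef_pos: [0.5953, 0.3145, 0.0324]
tool_rot: [-0.122, 0.992, 0.001, 0.001]
wrist_force: [-2.9, 5.0, 12.9]
finger_gap: 0.0126
```

Call:
arm_command(moves=[[[0,0,0],[0,0,-0.01],1],[[0,0,0],[0,0,-0.01],1],[[0,0,0],[0,0,-0.01],1],[[0,0,0],[0,0,-0.01],1],[[0,0,0],[0,0,-0.01],1],[[0,0,0],[0,0,-0.01],1],[[0,0,0],[0,0,-0.01],1],[[0,0,0],[0,0,0],1],[[0,0,0],[0,0,0],1],[[0,0,0],[0,0,0],1]])

```text
t: 4.27
eef_pos: [0.5944, 0.3129, 0.1004]
tool_rot: [-0.122, 0.992, -0.0, -0.0]
wrist_force: [0.6, -0.2, -0.8]
finger_gap: 0.0002
```

Run:
```python
from h import *
from cell import capture
gx=OR+XL*-.075
st([*gx,.034])
for n in('top','scene'):
    c=capture(n); pickle.dump(c,open(n+'1.pkl','wb'))
a=[cv2.resize(load('top1')['img'][130:260,250:450],None,fx=3,fy=3),cv2.resize(load('scene1')['img'][60:260,220:420],None,fx=1.95,fy=1.95)]
cv2.imwrite('pics/g1.png',np.vstack([a[0][:200*3//2+90,:600],0*a[0][:1]])[...,::-1]); cv2.imwrite('pics/g2.png',load('scene1')['img'][40:320,180:460][...,::-1].repeat(2,0).repeat(2,1))
```

```text
4.2667 lane [-0.1619  0.1432] [0.5944 0.3129 0.1004] gap 0.0002 F [ 0.6 -0.2 -0.8] q [ 0.41  0.37  1.37 -0.    1.4  -1.41]
axes y [-2.429e-01  9.700e-01 -1.000e-04] z [-5.e-04 -2.e-04 -1.e+00] to goal tool [ 0.1431 -0.087   0.0665]
```

View pics/g2.png

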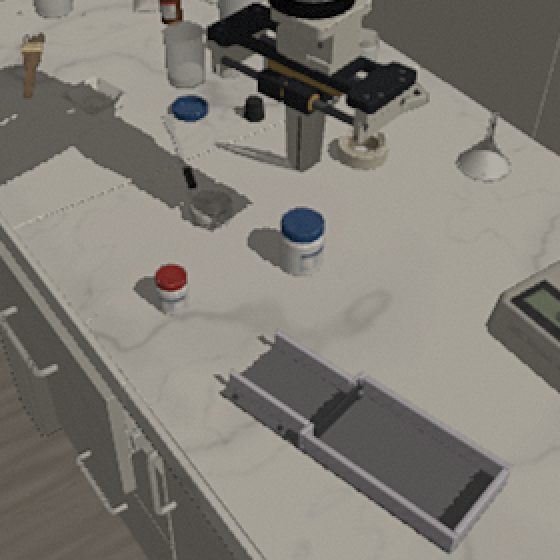

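The large jar is still standing at (331,152) full-frame. The fingers shut beside or above it, with tips near (330,122), so the grasp missed. I'll check where the TCP projects against where the jar is.

Run:
```python
from h import *
s,t=load('scene1'),load('top1')
p=[.5944,.3129,.1004]
print('tcp proj s',proj(s,p),'t',proj(t,p))
for c,r,n in((s,(300,130,360,195),'s'),(t,(265,150,325,195),'t')):
    try:
        b,ce=cap(c,108,r); print(n,b,ce.round(1),ray(c,ce,.06)[:2].round(4),ray(c,ce,.054)[:2].round(4))
    except Exception as e: print(n,e)
print('jar base proj s',proj(s,[.595,.312,0]),'cap top',proj(s,[.595,.312,.06]))
```

```text
tcp proj s [330.04049321 135.24052912] t [293.35151924 168.76437299]
s [321 145  21  16 264] [331.  152.2] [0.5942 0.3069] [0.5986 0.3124]
t [290 175  15   7  61] [297.3 177.7] [0.5811 0.3065] [0.582  0.3068]
jar base proj s [328.88703609 171.93498708] cap top [329.84752522 150.77457771]
```

View pics/g1.png

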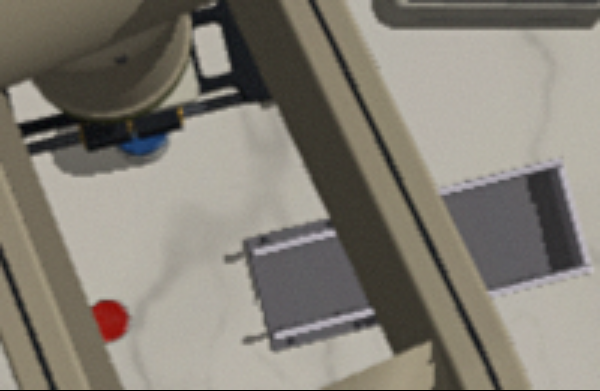

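Run:
```python
from h import *
a=load('scene1')['img'][40:190,270:400]
cv2.imwrite('pics/g3.png',cv2.resize(a[...,::-1],None,fx=4,fy=4,interpolation=cv2.INTER_CUBIC))
```

```text
(no output)
```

View pics/g3.png

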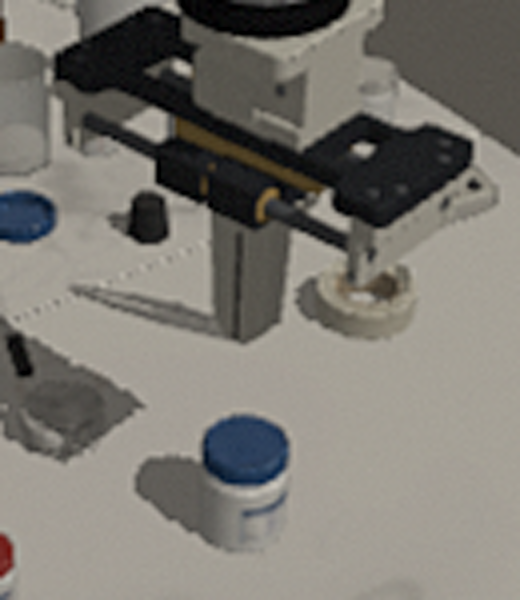

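The shut tips show at (331,125), but the reported TCP projects to (330,135). The reported z is therefore about 27 mm too low. This matches the contact: the tips rested on the 60 mm cap while z read 0.032. I'll regrasp lower, at reported z about 0.004, which is safe even if this reading is wrong.

Call:
arm_command(moves=[[[0,0,0],[-0.001,-0.001,0],0.1],[[0,0,0],[0,0,0],0.1],[[0,0,0],[0,0,0],0.1],[[0,0,0],[0,0,0],0.1],[[0,0,0],[0,0,0],0.1],[[0,0,0],[0,0,0],0.1],[[0,0,0],[0,0,0],0.1],[[0,0,0],[0,0,0],0.1],[[0,0,0],[0,0,0],0.1],[[0,0,0],[0,0,0],0.1]])

```text
t: 5.2
eef_pos: [0.5959, 0.3123, 0.1009]
tool_rot: [-0.122, 0.992, -0.0, 0.0]
wrist_force: [0.6, 0.7, -1.3]
finger_gap: 0.0622
```

Call:
arm_command(moves=[[[0,0,0],[0,0,0.015],0.15],[[0,0,0],[0,0,0.015],0.15],[[0,0,0],[0,0,0.015],0.15],[[0,0,0],[0,0,0.013],0.15],[[0,0,0],[0,0,0.012],0.15],[[0,0,0],[0,0,0.01],0.15],[[0,0,0],[0,0,0.008],0.15],[[0,0,0],[0,0,0.006],0.15],[[0,0,0],[0,0,0.002],0.15],[[0,0,0],[0,0,0],0.15]])

```text
t: 6.03
eef_pos: [0.5957, 0.3122, 0.0044]
tool_rot: [-0.122, 0.992, -0.0, -0.0]
wrist_force: [0.4, 0.3, -0.3]
finger_gap: 0.0792
```

Call:
arm_command(moves=[[[0,0,0],[0,0,0],1],[[0,0,0],[0,0,0],1],[[0,0,0],[0,0,0],1],[[0,0,0],[0,0,0],1],[[0,0,0],[0,0,0],1],[[0,0,0],[0,0,0],1],[[0,0,0],[0,0,0],1],[[0,0,0],[0,0,0],1],[[0,0,0],[0,0,0],1],[[0,0,0],[0,0,0],1]], squeeze=15)

```text
t: 6.87
eef_pos: [0.5961, 0.3123, 0.0052]
tool_rot: [-0.122, 0.992, 0.0, 0.0]
wrist_force: [-0.1, -0.0, 3.1]
finger_gap: 0.0458
```

Call:
arm_command(moves=[[[0,0,0],[0,0,-0.005],1],[[0,0,0],[0,0,-0.01],1],[[0,0,0],[0,0,-0.01],1],[[0,0,0],[0,0,-0.01],1],[[0,0,0],[0,0,-0.01],1],[[0,0,0],[0,0,-0.01],1],[[0,0,0],[0,0,-0.005],1],[[0,0,0],[0,0,0],1],[[0,0,0],[0,0,0],1],[[0,0,0],[0,0,0],1]])

```text
t: 7.7
eef_pos: [0.5954, 0.3121, 0.0642]
tool_rot: [-0.122, 0.992, -0.0, -0.0]
wrist_force: [0.3, -0.1, -0.9]
finger_gap: 0.0461
```

Run:
```python
from h import *
from cell import capture
st([*(OR+XL*-.07),.008])
c=capture('scene'); pickle.dump(c,open('scene2.pkl','wb'))
a=c['img'][60:240,230:400]
cv2.imwrite('pics/g4.png',cv2.resize(a[...,::-1],None,fx=3.3,fy=3.3,interpolation=cv2.INTER_CUBIC))
for h in(0,.06): print(proj(c,[.596,.312,.06+h]))
```

```text
7.7 lane [-0.1609  0.144 ] [0.5954 0.3121 0.0642] gap 0.0461 F [ 0.3 -0.1 -0.9] q [ 0.41  0.41  1.39  0.    1.34 -1.41]
axes y [-2.429e-01  9.700e-01 -2.000e-04] z [-9.e-04 -4.e-04 -1.e+00] to goal tool [ 0.1439 -0.091   0.0563]
[330.23427951 150.59724723]
[331.30840709 127.34573607]
```

View pics/g4.png

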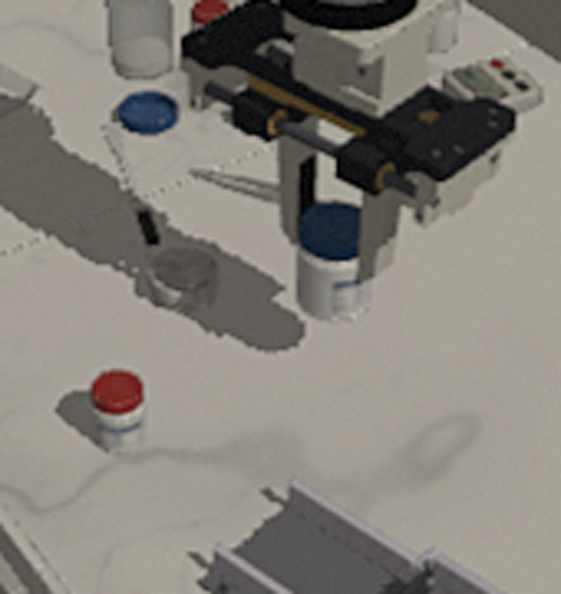

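The jar is lifted upright between the fingers, with its cap at (332,231) in the crop. The small jar at (118,410) hasn't moved. The tips sit about 27 mm above the jar's base, so they clear the walls. Next I'll carry it over the entry.

Call:
arm_command(moves=[[[0,0,0],[0.016,-0.01,0],1],[[0,0,0],[0.016,-0.01,0],1],[[0,0,0],[0.016,-0.01,0],1],[[0,0,0],[0.016,-0.01,0],1],[[0,0,0],[0.016,-0.01,0],1],[[0,0,0],[0.016,-0.01,0],1],[[0,0,0],[0.016,-0.01,0],1],[[0,0,0],[0.016,-0.01,0],1],[[0,0,0],[0.016,-0.011,0],1],[[0,0,0],[0,0,0],1]])

```text
t: 8.58
eef_pos: [0.4755, 0.1869, 0.0634]
tool_rot: [-0.122, 0.993, -0.001, -0.002]
wrist_force: [-1.4, -0.2, -1.5]
finger_gap: 0.0456
```

Call:
arm_command(moves=[[[0,0,0],[0,0,0.01],1],[[0,0,0],[0,0,0.01],1],[[0,0,0],[0,0,0.005],1],[[0,0,0],[0,0,0],1],[[0,0,0],[0,0,0],1],[[0,0,0],[0,0,0],1],[[0,0,0],[0,0,0],1],[[0,0,0],[0,0,0],1],[[0,0,0],[0,0,0],1],[[0,0,0],[0,0,0],1]])

```text
t: 9.42
eef_pos: [0.4785, 0.1891, 0.0401]
tool_rot: [-0.122, 0.992, 0.0, 0.0]
wrist_force: [-0.2, 0.1, -0.7]
finger_gap: 0.0458
```

Run:
```python
from h import *
from cell import capture
st([*(OR+XL*-.07),.009])
for n in('scene','top'):
    c=capture(n); pickle.dump(c,open(n+'3.pkl','wb'))
    a=c['img'][140:270,260:400] if n=='scene' else c['img'][170:270,270:420]
    cv2.imwrite(f'pics/g5{n}.png',cv2.resize(a[...,::-1],None,fx=4.2,fy=4.2,interpolation=cv2.INTER_CUBIC))
```

```text
9.4167 lane [-0.0701  0.0006] [0.4785 0.1891 0.0401] gap 0.0458 F [-0.2  0.1 -0.7] q [ 0.28  0.03  1.88  0.    1.23 -1.54]
axes y [-0.243  0.97   0.   ] z [ 5.e-04  1.e-04 -1.e+00] to goal tool [ 0.0006 -0.0001  0.0311]
```

View pics/g5scene.png

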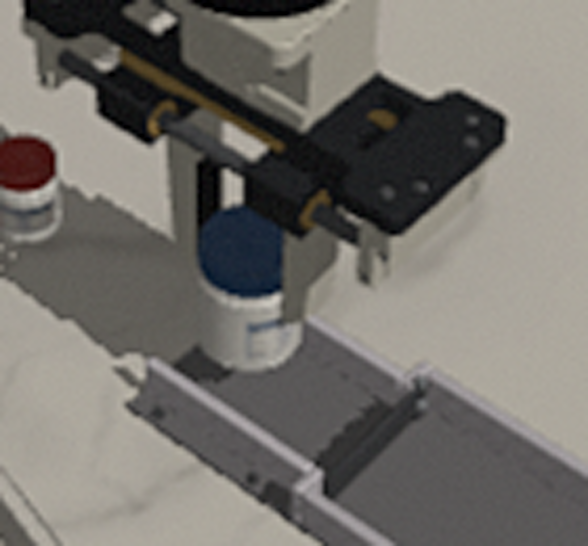

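The jar hangs upright over the entry. Its body spans columns 200–302 in the crop, so its centre is at about column 319.6 full-frame, and its base edge is at row 365. I'll check that against the plan.

Run:
```python
from h import *
s=load('scene3'); 
for y in(-.005,0,.005):
    p=OR+XL*-.07+YL*y
    print(y,[proj(s,[*p,.035+h]).round(1) for h in(0,.02,.06)])
st_,ce=cap(s,108,(295,175,345,225)); print(st_,ce)
d=s['R'][2,:2]/np.linalg.norm(s['R'][2,:2]); print('near base edge',proj(s,[*(OR+XL*-.07-d*.0235),.035]))
print('wall top entry ends', [proj(s,[*(OR+XL*-.098+YL*y),.026]).round(1) for y in(.032,-.032)],'crop obs',[260+300/4.2,140+315/4.2],[260+150/4.2,140+362/4.2])
```

```text
-0.005 [array([316.5, 221.5]), array([316.6, 214.3]), array([316.9, 199.2])]
0 [array([318.2, 220. ]), array([318.4, 212.8]), array([318.7, 197.6])]
0.005 [array([319.9, 218.4]), array([320.1, 211.3]), array([320.6, 196.1])]
[308 189  19  21 290] [317.32413793 199.16551724]
near base edge [318.08087747 229.78001003]
wall top entry ends [array([317.8, 206.3]), array([295.5, 225.4])] crop obs [331.42857142857144, 215.0] [295.7142857142857, 226.1904761904762]
```

Call:
arm_command(moves=[[[0,0,0],[0.002,0,0.005],1],[[0,0,0],[0,0,0.005],1],[[0,0,0],[0,0,0.005],1],[[0,0,0],[0,0,0.005],1],[[0,0,0],[0,0,0.004],1],[[0,0,0],[0,0,0.003],1],[[0,0,0],[0,0,0.002],1],[[0,0,0],[0,0,0.001],1],[[0,0,0],[0,0,0],1],[[0,0,0],[0,0,0],1]])

```text
t: 10.35
eef_pos: [0.4765, 0.1886, 0.01]
tool_rot: [-0.122, 0.992, 0.0, 0.0]
wrist_force: [-0.2, -1.0, -1.3]
finger_gap: 0.0457
```

Call:
arm_command(moves=[[[0,0,0],[0,0,0.001],1],[[0,0,0],[0,0,0],1],[[0,0,0],[0,0,0],1],[[0,0,0],[0,-0.005,0],1],[[0,0,0],[0,-0.005,0],1],[[0,0,0],[0,-0.005,0],1],[[0,0,0],[0,-0.005,0],1],[[0,0,0],[0,-0.005,0],1],[[0,0,0],[0,0,0],1],[[0,0,0],[0,0,0],1]])

```text
t: 11.18
eef_pos: [0.483, 0.1634, 0.0091]
tool_rot: [-0.122, 0.993, -0.0, 0.0]
wrist_force: [0.7, -2.4, 3.1]
finger_gap: 0.046
```

Run:
```python
from h import *
from cell import capture
st([*(OR+XL*.1),.0092])
c=capture('scene'); pickle.dump(c,open('scene4.pkl','wb'))
a=c['img'][150:320,270:450]
cv2.imwrite('pics/g6.png',cv2.resize(a[...,::-1],None,fx=3.5,fy=3.5,interpolation=cv2.INTER_CUBIC))
```

```text
11.1833 lane [-0.044  -0.0013] [0.483  0.1634 0.0091] gap 0.046 F [ 0.7 -2.4  3.1] q [ 0.23  0.06  1.91 -0.    1.17 -1.59]
axes y [-0.2421  0.9702 -0.001 ] z [ 8.e-04 -8.e-04 -1.e+00] to goal tool [-1.50e-03 -1.44e-01  1.00e-04]
```

View pics/g6.png

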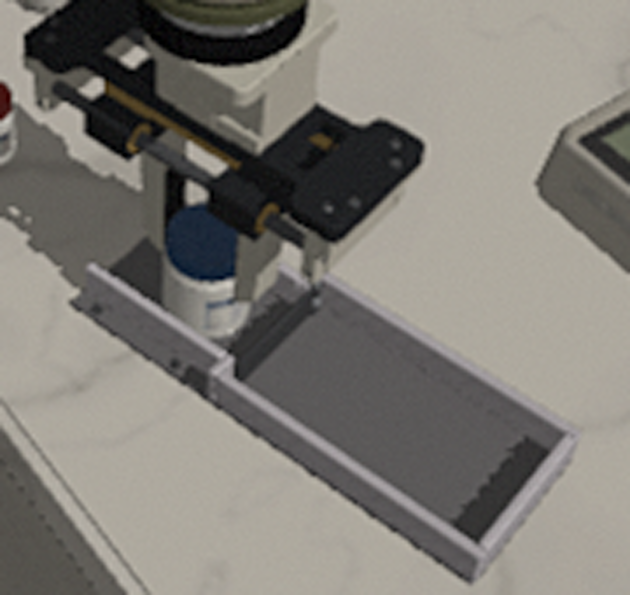

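The jar stands in the entry between the walls, with its cap at (203,243) in the crop and light floor contact. Now I'll slide it in.

Call:
arm_command(moves=[[[0,0,0],[0,-0.006,0],1],[[0,0,0],[0,-0.008,0],1],[[0,0,0],[0,-0.008,0],1],[[0,0,0],[0,-0.008,0],1],[[0,0,0],[0,-0.008,0],1],[[0,0,0],[0,-0.008,0],1],[[0,0,0],[0,-0.008,0],1],[[0,0,0],[0,-0.008,0],1],[[0,0,0],[0,-0.008,0],1],[[0,0,0],[0,-0.008,0],1]])

```text
t: 12.07
eef_pos: [0.5014, 0.0883, 0.0091]
tool_rot: [-0.122, 0.992, 0.001, -0.0]
wrist_force: [-2.5, 3.7, 7.5]
finger_gap: 0.0457
```

Call:
arm_command(moves=[[[0,0,0],[0,-0.008,0],1],[[0,0,0],[0,-0.008,0],1],[[0,0,0],[0,-0.008,0],1],[[0,0,0],[0,-0.008,0],1],[[0,0,0],[0,-0.008,0],1],[[0,0,0],[0,-0.008,0],1],[[0,0,0],[0,-0.008,0],1],[[0,0,0],[0,-0.008,0],1],[[0,0,0],[0,-0.006,0],1],[[0,0,0],[0,0,0],1]])

```text
t: 12.9
eef_pos: [0.5188, 0.019, 0.0091]
tool_rot: [-0.122, 0.993, -0.0, 0.0]
wrist_force: [0.5, -1.6, 4.4]
finger_gap: 0.0453
```

Run:
```python
from h import *
from cell import capture
st([*(OR+XL*.103),.0092])
for n in('scene','top'):
    c=capture(n); pickle.dump(c,open(n+'5.pkl','wb'))
c=load('scene5')
a=c['img'][150:320,270:450]
cv2.imwrite('pics/g7.png',cv2.resize(a[...,::-1],None,fx=3.5,fy=3.5,interpolation=cv2.INTER_CUBIC))
```

```text
12.9 lane [ 0.1047 -0.0017] [0.5188 0.019  0.0091] gap 0.0453 F [ 0.5 -1.6  4.4] q [-0.06  0.08  1.89 -0.    1.17 -1.88]
axes y [-2.421e-01  9.703e-01 -7.000e-04] z [ 5.e-04 -6.e-04 -1.e+00] to goal tool [-0.0017  0.0017 -0.0001]
```

View pics/g7.png

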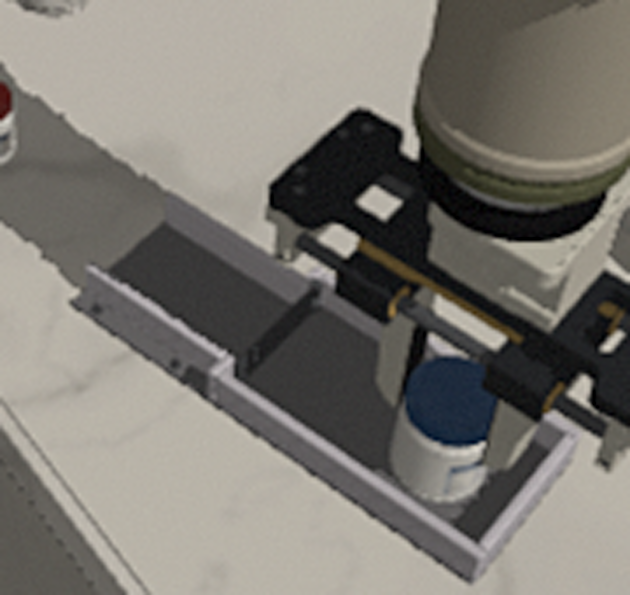

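The jar is in the bay with its cap at (452,400) in the crop. The flap is shut across the doorway, from (245,365) to (320,290). Next I'll release it and retreat straight up.

Call:
arm_command(moves=[[[0,0,0],[0,0,0],0.3],[[0,0,0],[0,0,0],0.3],[[0,0,0],[0,0,0],0.3],[[0,0,0],[0,0,0],0.3],[[0,0,0],[0,0,0],0.3],[[0,0,0],[0,0,0],0.3],[[0,0,0],[0,0,0],0.3],[[0,0,0],[0,0,0],0.3],[[0,0,0],[0,0,0],0.3],[[0,0,0],[0,0,0],0.3]])

```text
t: 13.83
eef_pos: [0.5184, 0.0208, 0.0089]
tool_rot: [-0.122, 0.992, 0.0, 0.0]
wrist_force: [-0.8, 0.4, -0.2]
finger_gap: 0.0651
```

Call:
arm_command(moves=[[[0,0,0],[0,0,-0.005],0.3],[[0,0,0],[0,0,-0.01],0.3],[[0,0,0],[0,0,-0.015],0.3],[[0,0,0],[0,0,-0.02],0.3],[[0,0,0],[0,0,-0.02],0.3],[[0,0,0],[0,0,-0.02],0.3],[[0,0,0],[0,0,-0.02],0.3],[[0,0,0],[0,0,-0.02],0.3],[[0,0,0],[0,0,-0.02],0.3],[[0,0,0],[0,0,0],0.3]])

```text
t: 14.67
eef_pos: [0.5213, 0.0206, 0.1649]
tool_rot: [-0.122, 0.992, -0.001, 0.004]
wrist_force: [1.2, 0.4, 1.3]
finger_gap: 0.0649
```

Call:
arm_command(moves=[[[0,0,0],[0,0,0],0.3],[[0,0,0],[0,0,0],0.3],[[0,0,0],[0,0,0],0.3],[[0,0,0],[0,0,0],0.3],[[0,0,0],[0,0,0],0.3],[[0,0,0],[0,0,0],0.3],[[0,0,0],[0,0,0],0.3],[[0,0,0],[0,0,0],0.3],[[0,0,0],[0,0,0],0.3],[[0,0,0],[0,0,0],0.3]])

```text
t: 15.5
eef_pos: [0.5184, 0.0207, 0.1588]
tool_rot: [-0.122, 0.992, -0.0, 0.0]
wrist_force: [0.0, 0.1, -0.7]
finger_gap: 0.0649
```

Run:
```python
from h import *
from cell import capture
st([*(OR+XL*.103),.0092])
c=capture('scene'); pickle.dump(c,open('scene6.pkl','wb'))
b,ce=cap(c,108,(360,220,440,300)); print('L',b,ce,lane(ray(c,ce,.061)))
b,ce=cap(c,0,(245,160,285,200)); print('S',b,ce,ray(c,ce,.041))
a=c['img'][150:320,250:450]
cv2.imwrite('pics/g8.png',cv2.resize(a[...,::-1],None,fx=3.5,fy=3.5,interpolation=cv2.INTER_CUBIC))
```

```text
15.5 lane [ 0.1029 -0.0017] [0.5184 0.0207 0.1588] gap 0.0649 F [ 0.   0.1 -0.7] q [-0.06 -0.07  1.75 -0.    1.46 -1.88]
axes y [-0.243  0.97  -0.   ] z [ 0. -0. -1.] to goal tool [-1.700e-03 -1.000e-04  1.496e-01]
L [386 252  27  25 526] [399.36311787 263.98098859] [ 0.1054 -0.0022]
S [258 173  15  12 158] [265.  178.5] [0.45086521 0.33459625 0.041     ]
```

View pics/g8.png

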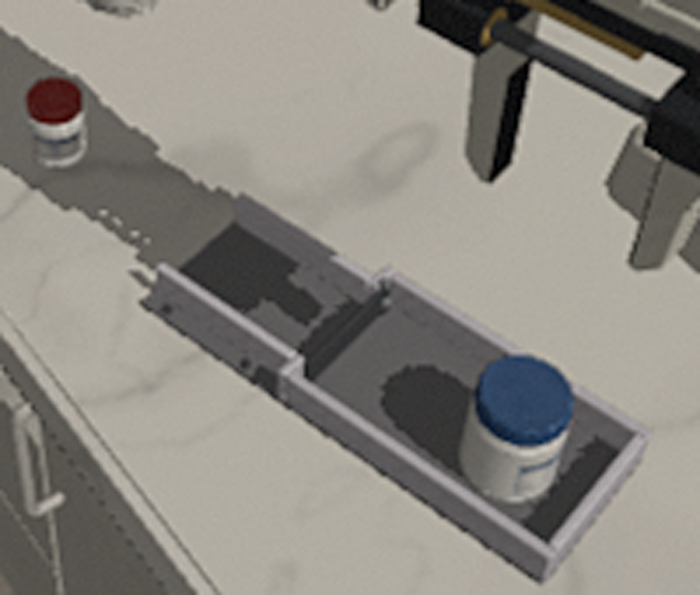

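The large jar stands upright in the bay, with its cap at (523,400) in the crop and its centre at about lane x 105, y −2 mm. The flap is shut, the small jar hasn't moved, and the gripper is clear.

```bash
python3 -c "
from cell import *
print(finish_job())"
```

```text
the job is handed in; nothing more can be done
None
```

I slid the large jar along the lane floor, through the flap and into the bay, then released it, moved the arm clear and handed the job in at about 15.5 s.

**Last checks:**
- **Large jar:** it stands upright, with its centre at about lane x 105 mm, y −2 mm.
- **Flap:** it looks shut behind the jar; I judged this from the picture and did not measure the angle.
- **Small jar:** its pixel position has not changed from the start.
- **Gripper:** it is open above the bay, with wrist force under 1 N.

**What failed or disagreed:**
- **First grasp missed:** the fingers closed on top of the cap, with a brief upward force of about 13 N. The jar did not move.
- **Reported tool height:** the real fingertips were about 27 mm higher than the reported z. I worked this out from the camera view and that contact, corrected for it, and the second grasp held.
- **Position over the entry:** the picture put the jar about 3 mm to the left of plan, so I shifted it 2 mm to the right before lowering.

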